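# Sweep watch cases into the catch tray

## Task

Clear the watchmaker's bench: with the outside of the fingers, sweep the three brass watch cases flat along the bench and in through the open side of the catch tray, until none of them sticks out past that open side. Do not pinch, lift or carry the cases, and leave the loupe, the jar and the little clock where they stand.

Things in the scene. Friction and masses are not known exactly. Their poses are not given: they have to be found in the camera images.
- tray: catch tray fixed to the bench: three aluminium walls 18 mm high, 6 mm thick, round a white floor flush with the bench (no lip). Inside 180 mm along its x, 130 mm along its y; the whole +y side is open and faces the cases, turned up to 0.3 rad. Origin: centre of the floor; open edge at y = +65 mm, back wall inside at y = -65, side walls inside at x = +-90 mm. z up.
- case1: empty brass watch case, one of three alike: a flat disc 42 mm in diameter and 12 mm high with a dark recess on top (solid to the touch), 30 to 65 g, lying loose on the bench. Origin: centre of its underside, so z = 0 while it lies flat on the bench; z axis up.
- case2: empty brass watch case, one of three alike: a flat disc 42 mm in diameter and 12 mm high with a dark recess on top (solid to the touch), 30 to 65 g, lying loose on the bench. Origin: centre of its underside, so z = 0 while it lies flat on the bench; z axis up.
- case3: empty brass watch case, one of three alike: a flat disc 42 mm in diameter and 12 mm high with a dark recess on top (solid to the touch), 30 to 65 g, lying loose on the bench. Origin: centre of its underside, so z = 0 while it lies flat on the bench; z axis up.
- loupe: black eyepiece loupe, 32 mm in diameter and 32 mm tall, standing loose on the bench on the side of the work farther from the robot; leave it. Origin: centre of its underside.
- jar: amber glass jar with a red cap, 42 mm in diameter and 48 mm tall, standing loose on the bench on the side of the work nearer the robot; leave it. Origin: centre of its underside.
- clock: little desk clock, steel drum on a wooden foot 30 mm (x) by 70 mm (y), 62 mm tall, standing loose beyond the cases on the side away from the tray; leave it. Origin: centre of its underside.

How it is judged:
By the outcome, as a careful person would: the job done as asked, in the order asked, and still so for the second after the job is handed in, with the robot touching nothing.
It also fails if it takes over 64 s, if anything falls off the work surface, if the arm or the gripper's body presses on something with over 40 N, if the wrist force passes 120 N, or if a joint passes its speed limit or range.

## Robot

A 6-joint arm with a two-finger parallel gripper is mounted at the origin on the work surface. World frame = base frame: x ahead of the robot, y to its left, z up, the work surface at z = 0. Lengths are in m, angles in degrees, forces in N, time in s.
With the tool pointing down it reaches from about 0.3 to 0.75 m from the base axis. Payload 8.5 kg.
Tool frame: the origin (TCP) lies between the finger pads; the fingertips stand ahead of it and the grasp point (between the pads) lies 8 mm behind it (env.tcp_to_tips is the z of the fingertips in the tool frame, in m); z points along the fingers, x is the direction in which the jaws open and shut, and the axes are right-handed (so a half turn about z gives the same grasp; the last joint's range is limited). The gripper opens to 85 mm and grips with 20 to 120 N. Pads are 22 mm wide; open, the fingers measure 114 mm over their backs; the gripper's body (76 mm by 85 mm) begins 54 mm behind the grasp point. The pads swing forward as they close: fully open they stand 13 mm farther back than shut.
Start: joints at [-77.825, 21.807, 74.336, -0, 83.858, -12.336], TCP at [0.228, -0.5, 0.242] pointing down, gripper open.
Joint ranges: [-178.18, 178.18], [-50.72, 133.34], [12.68, 142.11], [-81.47, 261.47], [9.98, 163.14], [-165.26, 165.26]. Speed limits (degrees/s): [136.94, 136.94, 180, 180, 180, 180].

## Interface

Orientations are given as a 3x3 rotation matrix whose columns are the frame's x, y, z axes.
In Python, from rig import observe, viewer, env gives the robot as it stands.
- The arm moves only by the tool jog_arm, never from a script. Its arguments are lists of equal length, an entry for each row: "dr": the turn, a rotation vector about the tool's x, y, z in rad, a list of three; "slide": the shift along the tool's x, y, z in m, a list of three; "gripper": the opening, from -1 (shut) to 1 (fully open), so that 0 is half open. In form: {"dr": [[rx, ry, rz], ...], "slide": [[dx, dy, dz], ...], "gripper": [gripper, ...]}. A call has exactly 10 rows; each row shifts and turns the commanded pose from where the row before left it, along the tool's axes as they then stand; what a row does not reach is not made up. A row lasts 1/10 s, in which the tool goes at most 50 mm and 8.59 degrees, less where a joint would pass 70% of its speed; a pose out of reach is approached as far as the arm can. A call is refused whole if a number of a shift passes 0.05 or a number of a turn 0.15, either way. A call with a gripper value outside its range is refused whole. The fingers move at their own pace and stop on an object; "force" is the grip in N (left out, the last holds). Time passes only in rows, so rows that do not move let the fingers close, or fill a call up. It gives the time, the measured TCP pose, the force and the opening at its end, in the units of the state.
- observe(): the state, without advancing time (a new reading comes with each control period).
- viewer.get_image(name): name is "scene" or "side" or "wrist"; returns a dict with "pixels" (400x640x3 uint8, blue, green, red), "camera_matrix" (3x3 intrinsics, pixels), "R" (3x3) and "t" (3): a world point X has camera coordinates R X + t. Camera axes: x right, y down, z forward; pixel columns grow to the right and rows downward; lengths in m; the calibration is good to about 2 mm. The wrist camera is an equidistant fisheye: a pixel r from the principal point sees the ray r / f radians off the axis. A picture is of the moment at which its call begins. There is no depth.
- env.close_job(): hands the job in, once; it reports no verdict.
The state is a dict: "time_s": time; "q": joint angles; "qvel": joint speeds; "joint_efforts": joint torques, N m; "position": TCP position; "tool_rot": TCP orientation; "ft_force": force on the tool from outside, world axes, zero at the start; "wrist_torque": the same for the moment, N m; "grip_width": finger opening in m.
Only numpy, scipy, OpenCV 4.12 (cv2) and the standard library are available. Lean on these libraries where they do the work, as an engineer would, in place of code of your own. Each camera call takes 0.05 s, during which the arm holds its last target.

## Working session

There is one attempt and no reset: what is moved stays moved. The work goes in short steps, Python scripts to look and compute and a tool call to move; the robot and the scene stay as the last step left them, time stands still between calls to the robot, and variables do not carry over. Pictures are saved under pics/ and viewed, and the job is handed in when it is done.

Besides the shell and the picture viewer there is one more tool, called in YAML: its name, and indented under it one key for each argument. jog_arm: Moves the arm, as the interface text tells. Its arguments: {"type":"object","properties":{"dr":{"type":"array","items":{"type":"array","items":{"type":"number"}}},"slide":{"type":"array","items":{"type":"array","items":{"type":"number"}}},"gripper":{"type":"array","items":{"type":"number"}},"force":{"type":"number"}},"required":["dr","slide","gripper"]}

```bash
mkdir -p pics; ls; python3 - <<'E'
from rig import observe, viewer, env
import cv2
s=observe(); print(s['time_s'],s['position'],s['tool_rot'],s['grip_width'],env.tcp_to_tips)
for n in ['scene','side']:
    d=viewer.get_image(n); cv2.imwrite(f'pics/{n}0.png',d['pixels']); print(n,d['camera_matrix'],d['R'],d['t'])
E
```

```text
pics
0.0 [ 0.22810749 -0.50016669  0.24173847] [[ 4.14904847e-01 -9.09864751e-01 -3.20689540e-04]
 [-9.09863771e-01 -4.14904881e-01  1.36311921e-03]
 [-1.37330978e-03 -2.73780974e-04 -9.99999020e-01]] 0.08561312611592604 0.011
scene [[483.71559086   0.         316.82508492]
 [  0.         483.71559086 202.62849619]
 [  0.           0.           1.        ]] [[ 0.26542514  0.96409729  0.008119  ]
 [ 0.70986202 -0.18971948 -0.6783085 ]
 [-0.65241505  0.1858035  -0.73473237]] [-0.22631573 -0.35999319  1.50291195]
side [[396.23030423   0.         322.00889105]
 [  0.         396.23030423 201.15547746]
 [  0.           0.           1.        ]] [[-0.73785503 -0.67454662  0.02359671]
 [-0.38804397  0.39533948 -0.83254344]
 [ 0.55226065 -0.62345293 -0.55345697]] [0.42642547 0.19672863 0.56244201]
```

View pics/scene0.png

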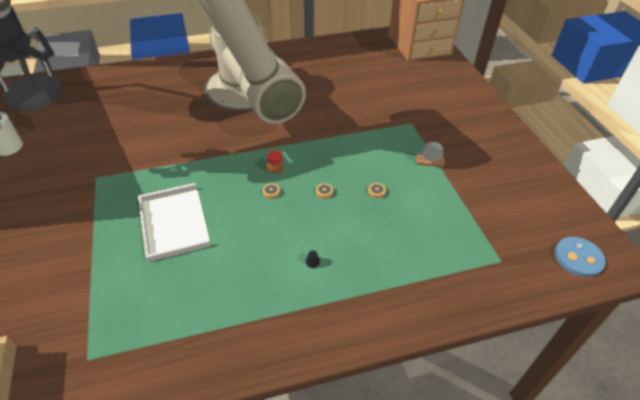

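View pics/side0.png

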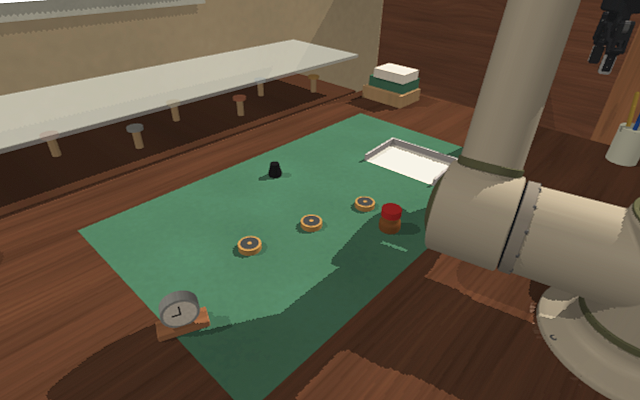

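Scene view: the tray is around (175,222) and opens to the right (+y). The cases are at (271,191), (325,190) and (377,190). The jar is at (275,162), the loupe at (313,259) and the clock at (432,155). Next I'll measure them.

```bash
cat > h.py <<'E'
import numpy as np, cv2
from rig import observe, viewer, env
def ray(d,u,v,z):
    K,R,t=d['camera_matrix'],np.array(d['R']),np.array(d['t'])
    c=-R.T@t; w=R.T@np.linalg.inv(K)@np.array([u,v,1.]); return c+w*(z-c[2])/w[2]
def proj(d,X):
    p=d['camera_matrix']@(d['R']@np.array(X)+d['t']); return p[:2]/p[2]
def blobs(m,amin):
    n,l,s,c=cv2.connectedComponentsWithStats(m.astype(np.uint8))
    return [(s[i],c[i],l==i) for i in range(1,n) if s[i][4]>=amin]
E
python3 - <<'E'
from h import *
for n in ['scene','side']:
    d=viewer.get_image(n); im=d['pixels']; hsv=cv2.cvtColor(im,cv2.COLOR_BGR2HSV).astype(int)
    H,S,V=hsv[...,0],hsv[...,1],hsv[...,2]
    x0,x1,y0,y1=((80,500,125,350) if n=='scene' else (80,460,112,400))
    roi=np.zeros(H.shape,bool); roi[y0:y1,x0:x1]=1
    green=(H>55)&(H<95)&(S>60)
    for name,m,z in [('notgreen',roi&~green,0.006)]:
        for s,c,_ in blobs(m,25): print(n,name,s,c.round(1),[ (ray(d,c[0],c[1],zz)[:2]).round(4) for zz in (0,.006,.012,.03)])
    m=roi&(V>150)&(S<60)
    for s,c,l in blobs(m,300):
        cs,_=cv2.findContours(l.astype(np.uint8),0,2); r=cv2.minAreaRect(cs[0]); h=cv2.approxPolyDP(cv2.convexHull(cs[0]),4,True)[:,0]
        print(n,'white',s,[(tuple(p),ray(d,*p,0)[:2].round(4)) for p in h])
    cv2.imwrite(f'pics/{n}_zoom.png',cv2.resize(im[120:280,100:500] if n=='scene' else im[110:350,130:480],None,fx=2,fy=2,interpolation=2))
E
```

```text
scene notgreen [   80   125   325   225 11756] [173.4 163.9] [array([ 0.3014, -0.2364]), array([ 0.3084, -0.2356]), array([ 0.3153, -0.2349]), array([ 0.3361, -0.2327])]
scene notgreen [ 412  125   88  135 6252] [468.1 169.1] [array([0.518 , 0.5001]), array([0.5234, 0.4957]), array([0.5288, 0.4913]), array([0.545 , 0.4782])]
scene notgreen [ 137  182   74   80 4373] [172.  221.9] [array([ 0.5025, -0.2539]), array([ 0.508, -0.253]), array([ 0.5136, -0.2521]), array([ 0.5301, -0.2495])]
scene notgreen [261 182  20  17 269] [270.8 190.4] [array([ 0.4615, -0.0107]), array([ 0.4673, -0.0115]), array([ 0.4731, -0.0124]), array([ 0.4905, -0.0148])]
scene notgreen [315 183  20  16 264] [324.1 190.4] [array([0.4958, 0.1171]), array([0.5013, 0.1154]), array([0.5069, 0.1137]), array([0.5236, 0.1085])]
scene notgreen [367 182  20  17 273] [376.4 189.9] [array([0.5276, 0.2434]), array([0.533 , 0.2408]), array([0.5383, 0.2382]), array([0.5544, 0.2304])]
scene notgreen [307 251  13  16 151] [312.5 259.3] [array([0.6911, 0.0346]), array([0.6953, 0.0334]), array([0.6995, 0.0323]), array([0.7122, 0.02
[... 1489 characters left out ...]
4695]), array([0.4826, 0.4707]), array([0.4666, 0.4742])]
side notgreen [237 235  25  21 428] [249.2 245.2] [array([0.5414, 0.2349]), array([0.5354, 0.2391]), array([0.5295, 0.2433]), array([0.5116, 0.2559])]
side white [ 80 112  58  16 474] [((np.int32(137), np.int32(112)), array([1.2937, 0.0705])), ((np.int32(80), np.int32(127)), array([1.2941, 0.2384])), ((np.int32(80), np.int32(112)), array([1.4126, 0.1934]))]
side white [ 367  146   83   38 1706] [((np.int32(367), np.int32(159)), array([ 0.5932, -0.1861])), ((np.int32(398), np.int32(146)), array([ 0.5794, -0.307 ])), ((np.int32(449), np.int32(164)), array([ 0.4304, -0.3109])), ((np.int32(426), np.int32(183)), array([ 0.4241, -0.1872]))]
```

```bash
sleep 1
```

```text
(no output)
```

View pics/scene_zoom.png

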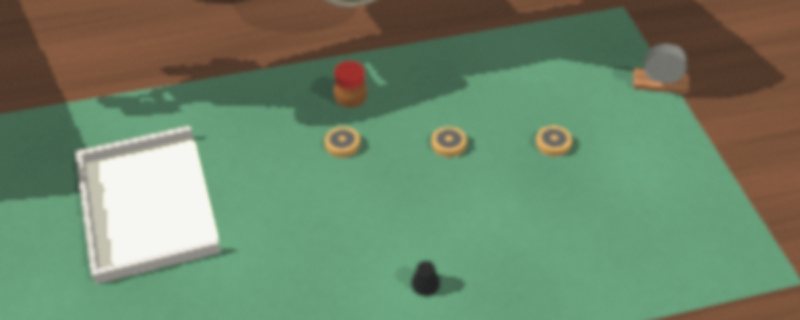

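View pics/side_zoom.png

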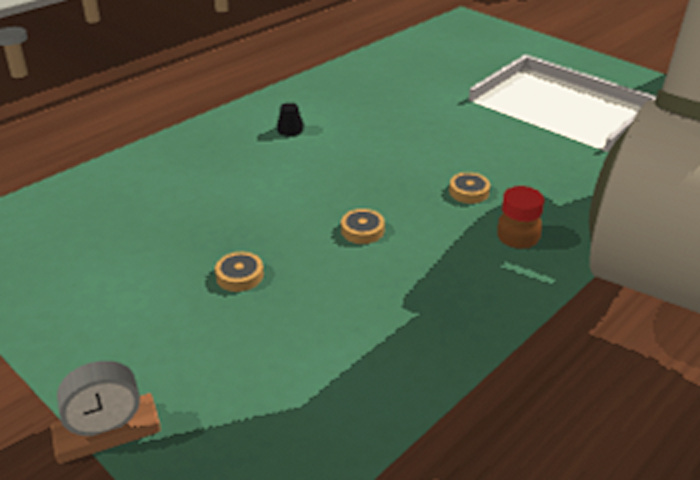

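```bash
python3 - <<'E'
from h import *
a=viewer.get_image('scene'); b=viewer.get_image('side')
cv2.imwrite('pics/tray_a.png',cv2.resize(a['pixels'][175:270,125:220],None,fx=6,fy=6,interpolation=cv2.INTER_NEAREST))
cv2.imwrite('pics/tray_b.png',cv2.resize(b['pixels'][130:195,355:465],None,fx=7,fy=7,interpolation=cv2.INTER_NEAREST))
E
```

```text
(no output)
```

View pics/tray_a.png

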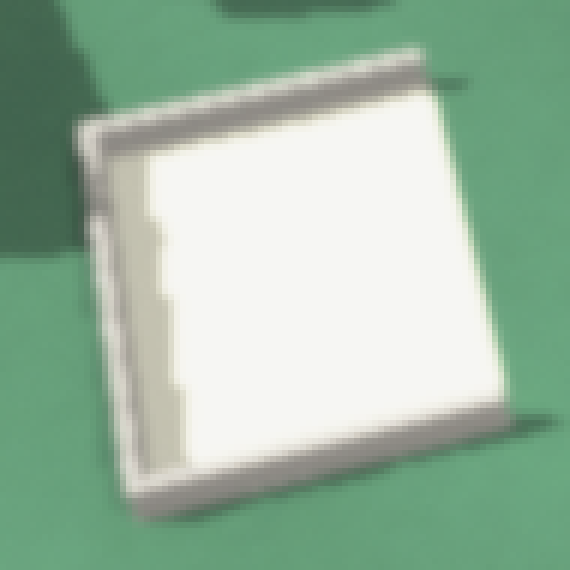

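View pics/tray_b.png

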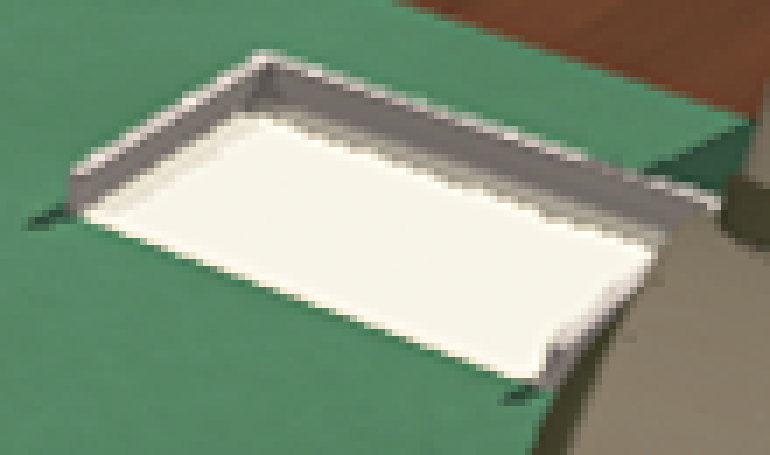

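```bash
python3 - <<'E'
from h import *
a=viewer.get_image('scene'); b=viewer.get_image('side')
print('near open',ray(a,197.5,190.3,0)[:2],ray(b,431.7,184.6,0)[:2])
print('far open inner',ray(b,366.4,160.3,0)[:2],'outer(scene)',ray(a,210.3,246.3,0)[:2])
print('far back inner',ray(b,389.3,145.4,0)[:2], 'scene top inner',ray(a,125+145/6,175+478/6,.018)[:2])
p=ray(b,366.4,160.3,0)[:2];q=(ray(b,431.7,184.6,0)[:2]+ray(a,197.5,190.3,0)[:2])/2
d=p-q; L=np.linalg.norm(d); ex=d/L; ey=np.array([-ex[1],ex[0]]); print(L,np.arctan2(ex[1],ex[0]),'centre',(p+q)/2-ey*.065)
# jar/loupe/clock
A=a['pixels'];
for n,d in (('scene',a),('side',b)):
    hsv=cv2.cvtColor(d['pixels'],cv2.COLOR_BGR2HSV).astype(int);H,S,V=[hsv[...,i] for i in range(3)]
    m=((H<5)|(H>174))&(S>180)&(V>100)
    for s,c,_ in blobs(m,30): print(n,'cap',s,c,ray(d,*c,.043)[:2])
    roi=np.zeros(H.shape,bool)
    if n=='scene': roi[245:272,300:325]=1
    else: roi[158:182,265:285]=1
    for s,c,_ in blobs(roi&(V<60),30): print(n,'loupe',s,c,ray(d,*c,.015)[:2])
print('clock foot scene',[ray(a,u,v,0)[:2].round(3) for u,v in ((417,164),(444,165))],'side',[ray(b,u,v,0)[:2].round(3) for u,v in ((158,339),(208,322),(204,310))])
print(proj(a,[.47,.38,0]))
E
```

```text
near open [ 0.41443816 -0.18588533] [ 0.41105812 -0.19010884]
far open inner [ 0.59001727 -0.17932815] outer(scene) [ 0.59736697 -0.17650276]
far back inner [ 0.59835975 -0.29316941] scene top inner [ 0.60058764 -0.30506986]
0.17748096658958892 0.04886374166435591 centre [ 0.50455758 -0.24858503]
scene cap [269 152  12  12  86] [274.69767442 157.09302326] [0.39095642 0.01659931]
scene loupe [307 252  12  15 140] [312.63571429 259.69285714] [0.70269757 0.03182117]
side cap [381 203  21  18 284] [391.06690141 211.45774648] [0.38602959 0.02044798]
side loupe [268 162  14  17 170] [274.42941176 170.08235294] [0.69561665 0.03494319]
clock foot scene [array([0.466, 0.379]), array([0.487, 0.446])] side [array([0.474, 0.448]), array([0.449, 0.384]), array([0.472, 0.376])]
[417.92648217 165.03818355]
```

jog_arm:
  dr:
    - [0,0,-0.127]
    - [0,0,-0.127]
    - [0,0,-0.127]
    - [0,0,-0.127]
    - [0,0,-0.127]
    - [0,0,-0.127]
    - [0,0,-0.127]
    - [0,0,-0.127]
    - [0,0,-0.127]
    - [0,0,0]
  slide:
    - [0,0,0]
    - [0,0,0]
    - [0,0,0]
    - [0,0,0]
    - [0,0,0]
    - [0,0,0]
    - [0,0,0]
    - [0,0,0]
    - [0,0,0]
    - [0,0,0]
  gripper: [-0.6,-0.6,-0.6,-0.6,-0.6,-0.6,-0.6,-0.6,-0.6,-0.6]

```text
time_s: 1.4
position: [0.2282, -0.5004, 0.2423]
tool_rot: [[1.0, 0.001, -0.0], [0.001, -1.0, 0.0], [-0.0, -0.0, -1.0]]
ft_force: [0.1, -0.1, 0.5]
grip_width: 0.0173
```

jog_arm:
  dr:
    - [0,0,0]
    - [0,0,0]
    - [0,0,0]
    - [0,0,0]
    - [0,0,0]
    - [0,0,0]
    - [0,0,0]
    - [0,0,0]
    - [0,0,0]
    - [0,0,0]
  slide:
    - [0.016,-0.036,0]
    - [0.016,-0.036,0]
    - [0.016,-0.036,0]
    - [0.016,-0.036,0]
    - [0.016,-0.036,0]
    - [0.016,-0.036,0]
    - [0.016,-0.036,0]
    - [0.016,-0.036,0]
    - [0.016,-0.036,0]
    - [0.016,-0.036,0]
  gripper: [-0.6,-0.6,-0.6,-0.6,-0.6,-0.6,-0.6,-0.6,-0.6,-0.6]

```text
time_s: 2.4
position: [0.3885, -0.1389, 0.2425]
tool_rot: [[1.0, -0.004, 0.0], [-0.004, -1.0, -0.0], [0.0, 0.0, -1.0]]
ft_force: [0.5, -0.8, -0.0]
grip_width: 0.017
```

jog_arm:
  dr:
    - [0,0,0]
    - [0,0,0]
    - [0,0,0]
    - [0,0,0]
    - [0,0,0]
    - [0,0,0]
    - [0,0,0]
    - [0,0,0]
    - [0,0,0]
    - [0,0,0]
  slide:
    - [0.016,-0.036,0]
    - [0.016,-0.036,0]
    - [0.016,-0.036,0]
    - [0.016,-0.036,0]
    - [0.016,-0.036,0]
    - [0,0,0.04]
    - [0,0,0.04]
    - [0,0,0.03]
    - [0,0,0]
    - [0,0,0]
  gripper: [-0.6,-0.6,-0.6,-0.6,-0.6,-0.6,-0.6,-0.6,-0.6,-0.6]

```text
time_s: 3.4
position: [0.4686, 0.0395, 0.1331]
tool_rot: [[1.0, -0.002, 0.0], [-0.002, -1.0, -0.0], [0.0, 0.0, -1.0]]
ft_force: [0.1, -0.7, 0.5]
grip_width: 0.0171
```

```bash
python3 - <<'E'
from h import *
s=observe(); print(s['position'])
d=viewer.get_image('wrist'); cv2.imwrite('pics/w1.png',d['pixels'])
b=viewer.get_image('side'); cv2.imwrite('pics/s1.png',b['pixels'])
E
```

```text
[0.46861336 0.03946922 0.13312325]
```

View pics/w1.png

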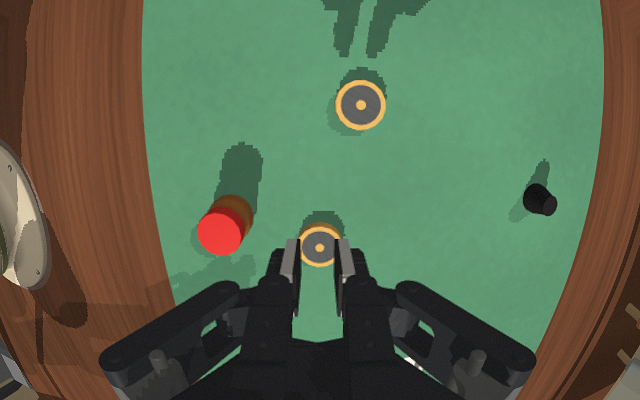

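View pics/s1.png

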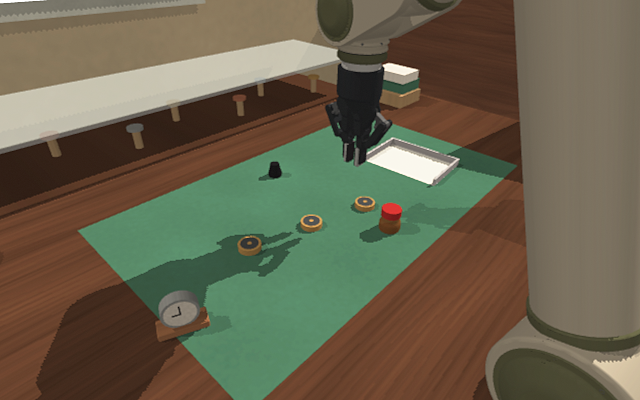

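jog_arm:
  dr:
    - [0,0,-0.149]
    - [0,0,-0.149]
    - [0,0,-0.149]
    - [0,0,-0.149]
    - [0,0,-0.149]
    - [0,0,-0.149]
    - [0,0,-0.149]
    - [0,0,-0.149]
    - [0,0,-0.149]
    - [0,0,-0.149]
  slide:
    - [0,0,0.005]
    - [0,0,0.005]
    - [0,0,0.005]
    - [0,0,0.005]
    - [0,0,0.005]
    - [0,0,0.005]
    - [0,0,0.005]
    - [0,0,0.005]
    - [0,0,0.005]
    - [0,0,0.005]
  gripper: [-1,-1,-1,-1,-1,-1,-1,-1,-1,-1]

```text
time_s: 4.5
position: [0.4692, 0.0394, 0.0838]
tool_rot: [[0.076, 0.997, 0.003], [0.997, -0.076, -0.001], [-0.0, 0.003, -1.0]]
ft_force: [-0.5, -0.2, 0.2]
grip_width: 0.0001
```

jog_arm:
  dr:
    - [0,0,0]
    - [0,0,0]
    - [0,0,0]
    - [0,0,0]
    - [0,0,0]
    - [0,0,0]
    - [0,0,0]
    - [0,0,0]
    - [0,0,0]
    - [0,0,0]
  slide:
    - [0.003,0.003,0.01]
    - [0,0,0.01]
    - [0,0,0.01]
    - [0,0,0.01]
    - [0,0,0.01]
    - [0,0,0.01]
    - [0,0,0.008]
    - [0,0,0]
    - [0,0,0]
    - [0,0,0]
  gripper: [-1,-1,-1,-1,-1,-1,-1,-1,-1,-1]

```text
time_s: 5.5
position: [0.4716, 0.0423, 0.0146]
tool_rot: [[0.081, 0.997, 0.001], [0.997, -0.081, -0.0], [-0.0, 0.001, -1.0]]
ft_force: [-0.0, -0.2, -0.3]
grip_width: 0.0001
```

```bash
python3 - <<'E'
from h import *
s=observe(); print(s['position'],s['tool_rot'],s['ft_force'])
d=viewer.get_image('wrist'); cv2.imwrite('pics/w2.png',d['pixels'])
b=viewer.get_image('side'); cv2.imwrite('pics/s2.png',cv2.resize(b['pixels'][80:280,220:480],None,fx=3,fy=3))
E
```

```text
[0.47163474 0.04231302 0.01463673] [[ 8.07744156e-02  9.96732138e-01  7.33471690e-04]
 [ 9.96732408e-01 -8.07743703e-02 -9.12512916e-05]
 [-3.17073811e-05  7.38445774e-04 -9.99999727e-01]] [-0.03052777 -0.23320955 -0.31465916]
```

View pics/w2.png

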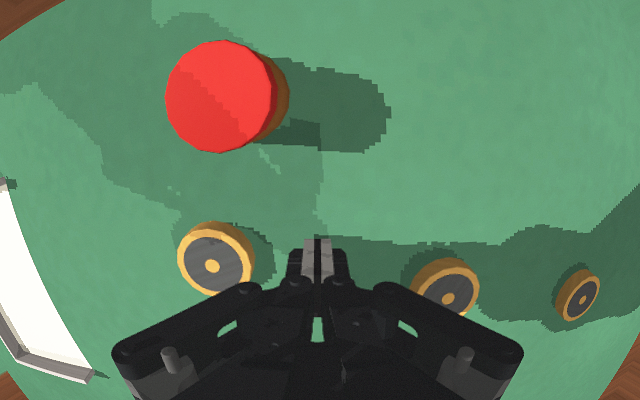

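View pics/s2.png

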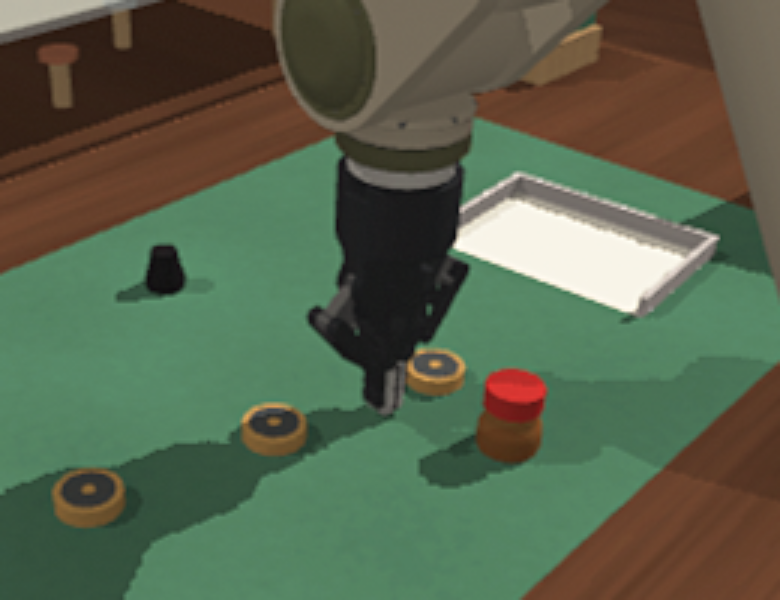

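The shut fingers stand clear between case 1 and case 2, with the jar off to the side. I'll check case 1 against the push line using the wrist camera.

```bash
cat >> h.py <<'E'
def fray(d,u,v,z):
    K,R,t=d['camera_matrix'],np.array(d['R']),np.array(d['t']); f=K[0,0]
    x,y=u-K[0,2],v-K[1,2]; r=np.hypot(x,y); th=r/f
    w=R.T@np.array([np.sin(th)*x/r,np.sin(th)*y/r,np.cos(th)]); c=-R.T@t
    return c+w*(z-c[2])/w[2]
E
python3 - <<'E'
from h import *
d=viewer.get_image('wrist')
for p in ((212,266),(447,298),(582,296)): print(fray(d,*p,.012))
E
```

```text
[ 0.47183397 -0.01214957  0.012     ]
[0.50474721 0.11468679 0.012     ]
[0.53318641 0.23920575 0.012     ]
```

jog_arm:
  dr:
    - [0,0,0]
    - [0,0,0]
    - [0,0,0]
    - [0,0,0]
    - [0,0,0]
    - [0,0,0]
    - [0,0,0]
    - [0,0,0]
    - [0,0,0]
    - [0,0,0]
  slide:
    - [-0.006,0.003,0]
    - [-0.008,0,0]
    - [-0.01,0,0]
    - [-0.012,0,0]
    - [-0.012,0,0]
    - [-0.012,0,0]
    - [-0.012,0,0]
    - [-0.012,0,0]
    - [-0.01,0,0]
    - [-0.006,0,0]
  gripper: [-1,-1,-1,-1,-1,-1,-1,-1,-1,-1]

```text
time_s: 6.65
position: [0.4663, -0.0586, 0.0143]
tool_rot: [[0.081, 0.997, 0.0], [0.997, -0.081, -0.0], [-0.0, 0.0, -1.0]]
ft_force: [0.6, -0.3, -0.0]
grip_width: 0.0001
```

```bash
python3 - <<'E'
from h import *
s=observe(); print(s['position'],s['ft_force'])
d=viewer.get_image('wrist'); cv2.imwrite('pics/w3.png',d['pixels'])
print(d['camera_matrix'][0,0])
E
```

```text
[ 0.46627991 -0.05860293  0.01432554] [ 0.6248007  -0.32769252 -0.02647753]
309.70691628693146
```

View pics/w3.png

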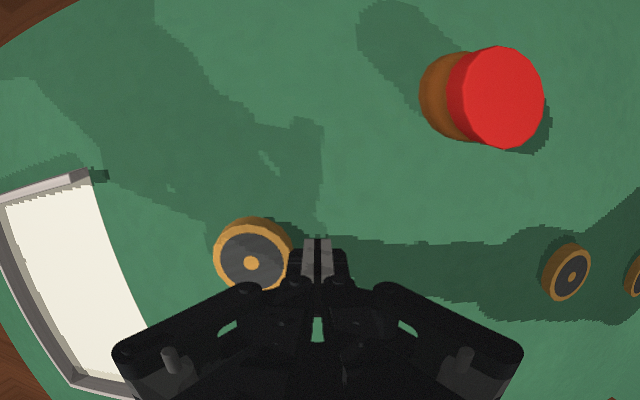

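Case 1 is riding squarely against the finger back at (251,263), and the jar is clear. Continuing into the tray.

jog_arm:
  dr:
    - [0,0,0]
    - [0,0,0]
    - [0,0,0]
    - [0,0,0]
    - [0,0,0]
    - [0,0,0]
    - [0,0,0]
    - [0,0,0]
    - [0,0,0]
    - [0,0,0]
  slide:
    - [-0.006,0,0]
    - [-0.01,0,0]
    - [-0.012,0,0]
    - [-0.012,0,0]
    - [-0.012,0,0]
    - [-0.012,0,0]
    - [-0.012,0,0]
    - [-0.012,0,0]
    - [-0.01,0,0]
    - [-0.006,0,0]
  gripper: [-1,-1,-1,-1,-1,-1,-1,-1,-1,-1]

```text
time_s: 7.7
position: [0.4579, -0.1623, 0.0143]
tool_rot: [[0.081, 0.997, 0.0], [0.997, -0.081, -0.0], [-0.0, 0.0, -1.0]]
ft_force: [-0.0, 0.9, -0.8]
grip_width: 0.0004
```

```bash
python3 - <<'E'
from h import *
s=observe(); print(s['position'],s['ft_force'])
d=viewer.get_image('wrist'); cv2.imwrite('pics/w4.png',d['pixels'])
print(fray(d,251,263,.012))
E
```

```text
[ 0.45787725 -0.16229504  0.01432367] [-0.01645312  0.86925254 -0.78979586]
[ 0.45679245 -0.19501519  0.012     ]
```

View pics/w4.png

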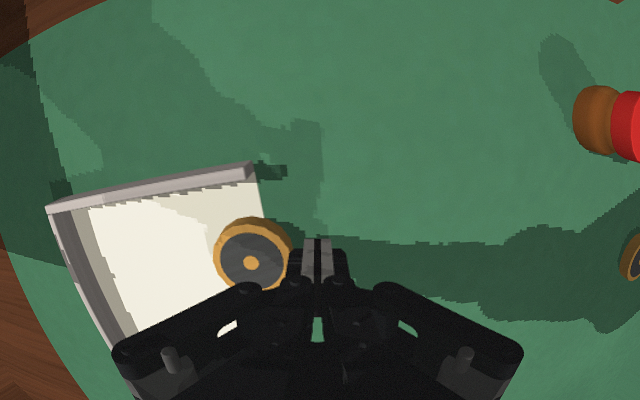

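jog_arm:
  dr:
    - [0,0,0]
    - [0,0,0]
    - [0,0,0]
    - [0,0,0]
    - [0,0,0]
    - [0,0,0]
    - [0,0,0]
    - [0,0,0]
    - [0,0,0]
    - [0,0,0]
  slide:
    - [-0.006,0,0]
    - [-0.01,0,0]
    - [-0.01,0,0]
    - [-0.01,0,0]
    - [-0.007,0,0]
    - [-0.003,0,0]
    - [0,0,0]
    - [0.01,0,0]
    - [0.015,0,-0.01]
    - [0.02,0,-0.045]
  gripper: [-1,-1,-1,-1,-1,-1,-1,-1,-1,-1]

```text
time_s: 8.75
position: [0.4562, -0.1598, 0.0675]
tool_rot: [[0.081, 0.997, -0.007], [0.997, -0.081, 0.004], [0.004, -0.007, -1.0]]
ft_force: [0.6, -0.1, 0.4]
grip_width: -0.0001
```

```bash
python3 - <<'E'
from h import *
s=observe(); print(s['position'],s['tool_rot'],s['ft_force'])
d=viewer.get_image('wrist'); cv2.imwrite('pics/w5.png',d['pixels'])
E
```

```text
[ 0.45623114 -0.15984577  0.06751258] [[ 0.08103922  0.99668876 -0.00664518]
 [ 0.9967032  -0.08101055  0.0044756 ]
 [ 0.00392246 -0.00698597 -0.9999679 ]] [ 0.60674766 -0.08656683  0.44214027]
```

View pics/w5.png

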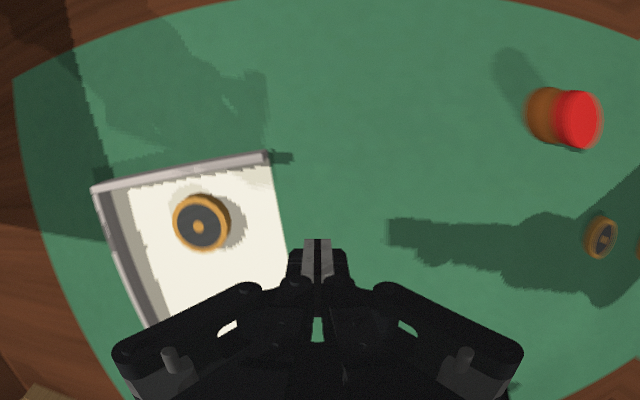

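jog_arm:
  dr:
    - [0,0,-0.081]
    - [0,0,0]
    - [0,0,0]
    - [0,0,0]
    - [0,0,0]
    - [0,0,0]
    - [0,0,0]
    - [0,0,0]
    - [0,0,0]
    - [0,0,0]
  slide:
    - [0,0,-0.01]
    - [0.03,0.005,0]
    - [0.04,0.006,0]
    - [0.045,0.006,0]
    - [0.045,0.006,0]
    - [0.045,0.006,0]
    - [0.045,0.006,0]
    - [0.04,0.006,0]
    - [0.03,0.005,0]
    - [0.01,0,0]
  gripper: [-1,-1,-1,-1,-1,-1,-1,-1,-1,-1]

```text
time_s: 9.8
position: [0.5031, 0.1714, 0.08]
tool_rot: [[-0.004, 1.0, 0.001], [1.0, 0.004, 0.0], [0.0, 0.001, -1.0]]
ft_force: [0.1, -0.1, -0.1]
grip_width: 0.0002
```

```bash
python3 - <<'E'
from h import *
s=observe(); print(s['position'],s['tool_rot'])
d=viewer.get_image('wrist'); cv2.imwrite('pics/w6.png',d['pixels'])
E
```

```text
[0.50305297 0.17136504 0.07995202] [[-4.47286735e-03  9.99989471e-01  1.02558384e-03]
 [ 9.99989903e-01  4.47242009e-03  4.37988671e-04]
 [ 4.33397218e-04  1.02753255e-03 -9.99999378e-01]]
```

View pics/w6.png

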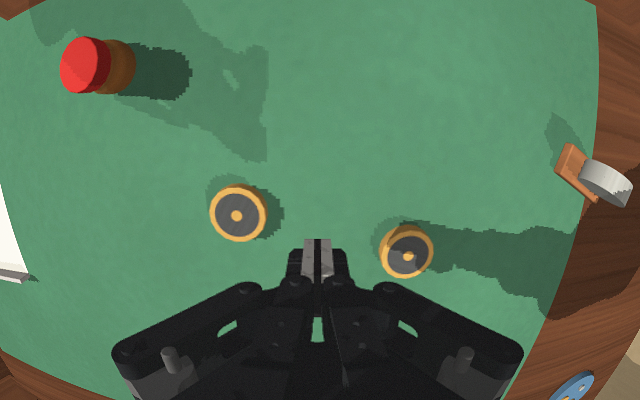

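jog_arm:
  dr:
    - [0,0,0]
    - [0,0,0]
    - [0,0,0]
    - [0,0,0]
    - [0,0,0]
    - [0,0,0]
    - [0,0,0]
    - [0,0,0]
    - [0,0,0]
    - [0,0,0]
  slide:
    - [0,0,0.015]
    - [0,0,0.02]
    - [0,0,0.015]
    - [0,0,0.01]
    - [0,0,0.005]
    - [0,0,0]
    - [-0.006,0,0]
    - [-0.01,0,0]
    - [-0.012,0,0]
    - [-0.012,0,0]
  gripper: [-1,-1,-1,-1,-1,-1,-1,-1,-1,-1]

```text
time_s: 10.85
position: [0.5039, 0.1266, 0.0147]
tool_rot: [[0.0, 1.0, 0.001], [1.0, -0.0, 0.0], [0.0, 0.001, -1.0]]
ft_force: [0.1, 0.7, 1.8]
grip_width: 0.0003
```

jog_arm:
  dr:
    - [0,0,0]
    - [0,0,0]
    - [0,0,0]
    - [0,0,0]
    - [0,0,0]
    - [0,0,0]
    - [0,0,0]
    - [0,0,0]
    - [0,0,0]
    - [0,0,0]
  slide:
    - [-0.012,0,0]
    - [-0.012,0,0]
    - [-0.012,0,0]
    - [-0.012,0,0]
    - [-0.012,0,0]
    - [-0.012,0,0]
    - [-0.012,0,0]
    - [-0.012,0,0]
    - [-0.01,0,0]
    - [-0.006,0,0]
  gripper: [-1,-1,-1,-1,-1,-1,-1,-1,-1,-1]

```text
time_s: 11.85
position: [0.5038, 0.0146, 0.0144]
tool_rot: [[0.0, 1.0, 0.0], [1.0, -0.0, 0.0], [0.0, 0.0, -1.0]]
ft_force: [0.1, 2.9, 5.5]
grip_width: 0.0001
```

```bash
python3 - <<'E'
from h import *
s=observe(); print(s['position'],s['tool_rot'])
d=viewer.get_image('wrist'); cv2.imwrite('pics/w7.png',d['pixels'])
E
```

```text
[0.50384959 0.01462237 0.01439115] [[ 3.88193458e-04  9.99999916e-01  1.27977072e-04]
 [ 9.99999924e-01 -3.88197762e-04  3.36095128e-05]
 [ 3.36591904e-05  1.27964015e-04 -9.99999991e-01]]
```

View pics/w7.png

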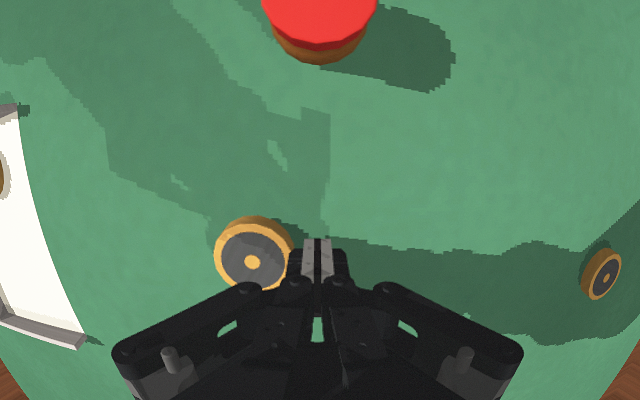

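jog_arm:
  dr:
    - [0,0,0]
    - [0,0,0]
    - [0,0,0]
    - [0,0,0]
    - [0,0,0]
    - [0,0,0]
    - [0,0,0]
    - [0,0,0]
    - [0,0,0]
    - [0,0,0]
  slide:
    - [-0.006,0,0]
    - [-0.01,0,0]
    - [-0.012,0,0]
    - [-0.012,0,0]
    - [-0.012,0,0]
    - [-0.012,0,0]
    - [-0.012,0,0]
    - [-0.012,0,0]
    - [-0.01,0,0]
    - [-0.006,0,0]
  gripper: [-1,-1,-1,-1,-1,-1,-1,-1,-1,-1]

```text
time_s: 12.9
position: [0.5039, -0.0893, 0.0143]
tool_rot: [[0.0, 1.0, 0.0], [1.0, -0.0, -0.0], [-0.0, 0.0, -1.0]]
ft_force: [0.6, 1.6, 3.0]
grip_width: -0.0001
```

```bash
python3 - <<'E'
from h import *
s=observe(); print(s['position'],s['ft_force'])
d=viewer.get_image('wrist'); cv2.imwrite('pics/w8.png',d['pixels'])
E
```

```text
[ 0.50385313 -0.08927307  0.01431178] [0.63471887 1.58988358 3.02048572]
```

View pics/w8.png

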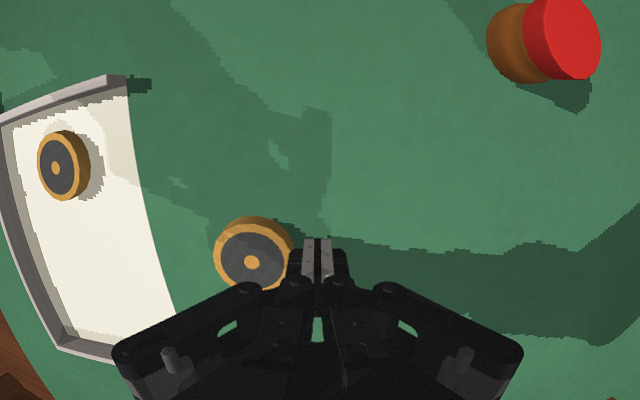

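Case 2 is square on the finger at (252,262), and case 1 lies in the tray at (63,167). Continuing.

jog_arm:
  dr:
    - [0,0,0]
    - [0,0,0]
    - [0,0,0]
    - [0,0,0]
    - [0,0,0]
    - [0,0,0]
    - [0,0,0]
    - [0,0,0]
    - [0,0,0]
    - [0,0,0]
  slide:
    - [-0.006,0,0]
    - [-0.012,0,0]
    - [-0.012,0,0]
    - [-0.012,0,0]
    - [-0.012,0,0]
    - [-0.012,0,0]
    - [-0.012,0,0]
    - [-0.012,0,0]
    - [-0.012,0,0]
    - [-0.01,0,0]
  gripper: [-1,-1,-1,-1,-1,-1,-1,-1,-1,-1]

```text
time_s: 13.95
position: [0.5038, -0.2013, 0.0143]
tool_rot: [[0.0, 1.0, 0.0], [1.0, -0.0, -0.0], [-0.0, 0.0, -1.0]]
ft_force: [-0.1, 0.8, 0.5]
grip_width: 0.0004
```

jog_arm:
  dr:
    - [0,0,0]
    - [0,0,0]
    - [0,0,0]
    - [0,0,0]
    - [0,0,0]
    - [0,0,0]
    - [0,0,0]
    - [0,0,0]
    - [0,0,0]
    - [0,0,0]
  slide:
    - [-0.005,0,0]
    - [-0.002,0,0]
    - [0,0,0]
    - [0.01,0,0]
    - [0.015,0,0]
    - [0.015,0,-0.01]
    - [0.01,0,-0.02]
    - [0,0,-0.025]
    - [0,0,-0.01]
    - [0,0,0]
  gripper: [-1,-1,-1,-1,-1,-1,-1,-1,-1,-1]

```text
time_s: 14.95
position: [0.5044, -0.1567, 0.0808]
tool_rot: [[-0.001, 1.0, 0.003], [1.0, 0.001, -0.002], [-0.002, 0.003, -1.0]]
ft_force: [-0.2, 0.3, 0.6]
grip_width: -0.0002
```

```bash
python3 - <<'E'
from h import *
s=observe(); print(s['position'],s['ft_force'])
d=viewer.get_image('wrist'); cv2.imwrite('pics/w9.png',d['pixels'])
E
```

```text
[ 0.50441898 -0.15670854  0.08078382] [-0.17547272  0.30334219  0.56292133]
```

View pics/w9.png

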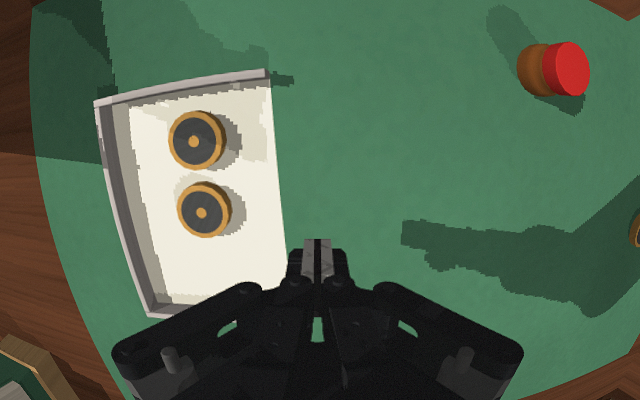

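jog_arm:
  dr:
    - [0,0,-0.048]
    - [0,0,0]
    - [0,0,0]
    - [0,0,0]
    - [0,0,0]
    - [0,0,0]
    - [0,0,0]
    - [0,0,0]
    - [0,0,0]
    - [0,0,0]
  slide:
    - [0,0,0]
    - [0.045,0.005,0]
    - [0.045,0.005,0]
    - [0.045,0.005,0]
    - [0.045,0.005,0]
    - [0.045,0.005,0]
    - [0.045,0.005,0]
    - [0.045,0.005,0]
    - [0.045,0.005,0]
    - [0.045,0.005,0]
  gripper: [-1,-1,-1,-1,-1,-1,-1,-1,-1,-1]

```text
time_s: 16.0
position: [0.5285, 0.2513, 0.0779]
tool_rot: [[-0.048, 0.999, -0.002], [0.999, 0.048, -0.001], [-0.0, -0.002, -1.0]]
ft_force: [0.7, -0.9, 0.7]
grip_width: 0.0001
```

jog_arm:
  dr:
    - [0,0,0]
    - [0,0,0]
    - [0,0,0]
    - [0,0,0]
    - [0,0,0]
    - [0,0,0]
    - [0,0,0]
    - [0,0,0]
    - [0,0,0]
    - [0,0,0]
  slide:
    - [0.022,0.003,0]
    - [0.02,0.002,0]
    - [0,0,0]
    - [0,0,0]
    - [0,0,0]
    - [0,0,0]
    - [0,0,0]
    - [0,0,0]
    - [0,0,0]
    - [0,0,0]
  gripper: [-1,-1,-1,-1,-1,-1,-1,-1,-1,-1]

```text
time_s: 17.0
position: [0.5323, 0.2916, 0.0794]
tool_rot: [[-0.048, 0.999, 0.0], [0.999, 0.048, 0.0], [0.0, 0.0, -1.0]]
ft_force: [0.2, -0.6, 1.2]
grip_width: -0.0004
```

```bash
python3 - <<'E'
from h import *
s=observe(); print(s['position'],s['tool_rot'])
d=viewer.get_image('wrist'); cv2.imwrite('pics/w10.png',d['pixels'])
im=d['pixels'];hsv=cv2.cvtColor(im,cv2.COLOR_BGR2HSV).astype(int)
print(fray(d,237,215,.012))
E
```

```text
[0.53225498 0.29158393 0.07936972] [[-4.80786904e-02  9.98843550e-01  5.23375386e-05]
 [ 9.98843550e-01  4.80786883e-02  4.17319432e-05]
 [ 3.91673620e-05  5.42834300e-05 -9.99999998e-01]]
[0.53579243 0.23576029 0.012     ]
```

View pics/w10.png

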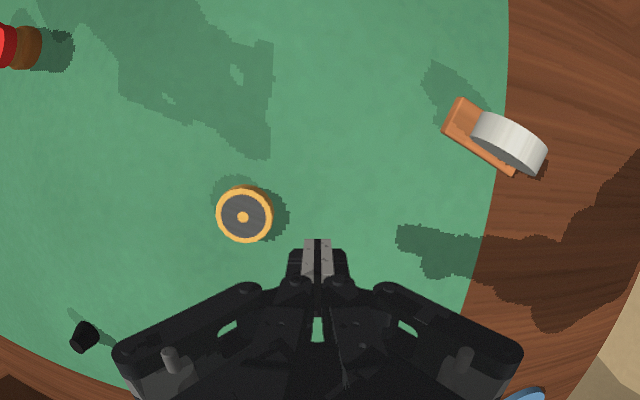

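jog_arm:
  dr:
    - [0,0,0]
    - [0,0,0]
    - [0,0,0]
    - [0,0,0]
    - [0,0,0]
    - [0,0,0]
    - [0,0,0]
    - [0,0,0]
    - [0,0,0]
    - [0,0,0]
  slide:
    - [0,0,0.015]
    - [0,0,0.02]
    - [0,0,0.015]
    - [0,0,0.01]
    - [0,0,0.004]
    - [0,0,0]
    - [-0.006,0,0]
    - [-0.01,0,0]
    - [-0.012,0,0]
    - [-0.012,0,0]
  gripper: [-1,-1,-1,-1,-1,-1,-1,-1,-1,-1]

```text
time_s: 18.05
position: [0.5344, 0.2505, 0.0158]
tool_rot: [[-0.048, 0.999, 0.001], [0.999, 0.048, 0.0], [0.0, 0.001, -1.0]]
ft_force: [0.5, 0.6, 0.3]
grip_width: -0.0
```

jog_arm:
  dr:
    - [0,0,0]
    - [0,0,0]
    - [0,0,0]
    - [0,0,0]
    - [0,0,0]
    - [0,0,0]
    - [0,0,0]
    - [0,0,0]
    - [0,0,0]
    - [0,0,0]
  slide:
    - [-0.012,0,0]
    - [-0.012,0,0]
    - [-0.012,0,0]
    - [-0.012,0,0]
    - [-0.012,0,0]
    - [-0.012,0,0]
    - [-0.012,0,0]
    - [-0.012,0,0]
    - [-0.012,0,0]
    - [-0.01,0,0]
  gripper: [-1,-1,-1,-1,-1,-1,-1,-1,-1,-1]

```text
time_s: 19.05
position: [0.5399, 0.1329, 0.0154]
tool_rot: [[-0.048, 0.999, 0.0], [0.999, 0.048, 0.0], [0.0, 0.0, -1.0]]
ft_force: [-0.5, 2.3, 5.2]
grip_width: 0.0002
```

```bash
python3 - <<'E'
from h import *
s=observe(); print(s['position'],s['ft_force'])
d=viewer.get_image('wrist'); cv2.imwrite('pics/w11.png',d['pixels'])
E
```

```text
[0.53994039 0.1328518  0.01539637] [-0.50208724  2.28549226  5.21477241]
```

View pics/w11.png

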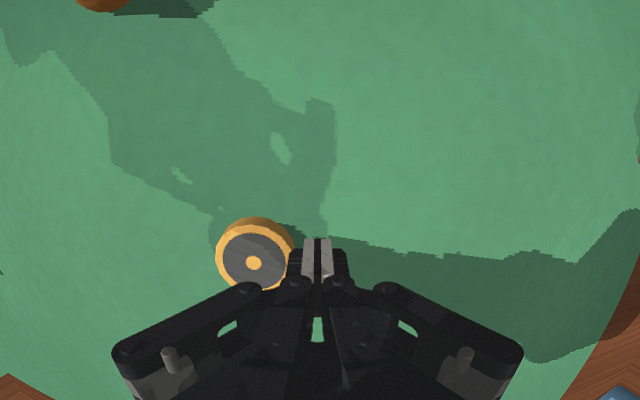

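jog_arm:
  dr:
    - [0,0,0]
    - [0,0,0]
    - [0,0,0]
    - [0,0,0]
    - [0,0,0]
    - [0,0,0]
    - [0,0,0]
    - [0,0,0]
    - [0,0,0]
    - [0,0,0]
  slide:
    - [-0.012,0,0]
    - [-0.012,0,0]
    - [-0.012,0,0]
    - [-0.012,0,0]
    - [-0.012,0,0]
    - [-0.012,0,0]
    - [-0.012,0,0]
    - [-0.012,0,0]
    - [-0.012,0,0]
    - [-0.012,0,0]
  gripper: [-1,-1,-1,-1,-1,-1,-1,-1,-1,-1]

```text
time_s: 20.1
position: [0.5457, 0.013, 0.0153]
tool_rot: [[-0.048, 0.999, 0.0], [0.999, 0.048, 0.0], [0.0, 0.0, -1.0]]
ft_force: [-0.5, 0.3, 0.4]
grip_width: 0.0001
```

jog_arm:
  dr:
    - [0,0,0]
    - [0,0,0]
    - [0,0,0]
    - [0,0,0]
    - [0,0,0]
    - [0,0,0]
    - [0,0,0]
    - [0,0,0]
    - [0,0,0]
    - [0,0,0]
  slide:
    - [-0.012,0,0]
    - [-0.012,0,0]
    - [-0.012,0,0]
    - [-0.012,0,0]
    - [-0.012,0,0]
    - [-0.012,0,0]
    - [-0.012,0,0]
    - [-0.012,0,0]
    - [-0.012,0,0]
    - [-0.01,0,0]
  gripper: [-1,-1,-1,-1,-1,-1,-1,-1,-1,-1]

```text
time_s: 21.1
position: [0.5514, -0.105, 0.0153]
tool_rot: [[-0.048, 0.999, 0.0], [0.999, 0.048, -0.0], [-0.0, 0.0, -1.0]]
ft_force: [-0.0, -0.3, -0.5]
grip_width: -0.0002
```

```bash
python3 - <<'E'
from h import *
s=observe(); print(s['position'],s['ft_force'])
d=viewer.get_image('wrist'); cv2.imwrite('pics/w12.png',d['pixels'])
E
```

```text
[ 0.55139297 -0.10497365  0.0153097 ] [-0.02970428 -0.29563353 -0.46915332]
```

View pics/w12.png

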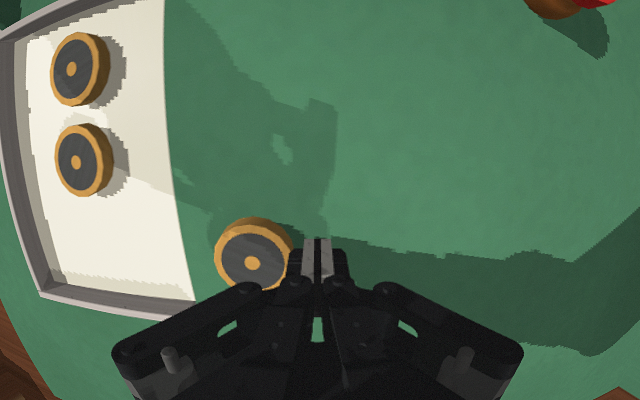

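Case 3 is at (252,262) and heads between case 2 and the far wall with room on both sides.

jog_arm:
  dr:
    - [0,0,0]
    - [0,0,0]
    - [0,0,0]
    - [0,0,0]
    - [0,0,0]
    - [0,0,0]
    - [0,0,0]
    - [0,0,0]
    - [0,0,0]
    - [0,0,0]
  slide:
    - [-0.008,0,0]
    - [-0.012,0,0]
    - [-0.012,0,0]
    - [-0.012,0,0]
    - [-0.012,0,0]
    - [-0.012,0,0]
    - [-0.012,0,0]
    - [-0.012,0,0]
    - [-0.008,0,0]
    - [-0.003,0,0]
  gripper: [-1,-1,-1,-1,-1,-1,-1,-1,-1,-1]

```text
time_s: 22.15
position: [0.5563, -0.2078, 0.0153]
tool_rot: [[-0.047, 0.999, 0.0], [0.999, 0.047, -0.0], [-0.0, 0.0, -1.0]]
ft_force: [-0.3, -0.5, 0.4]
grip_width: 0.0002
```

jog_arm:
  dr:
    - [0,0,0]
    - [0,0,0]
    - [0,0,0]
    - [0,0,0]
    - [0,0,0]
    - [0,0,0]
    - [0,0,0]
    - [0,0,0]
    - [0,0,0]
    - [0,0,0]
  slide:
    - [0,0,0]
    - [0.01,0,0]
    - [0.015,0,0]
    - [0.015,0,-0.01]
    - [0.02,0,-0.03]
    - [0.02,0,-0.05]
    - [0.02,0,-0.05]
    - [0.02,0,-0.03]
    - [0,0,0]
    - [0,0,0]
  gripper: [-1,-1,-1,-1,-1,-1,-1,-1,-1,-1]

```text
time_s: 23.15
position: [0.5503, -0.0883, 0.1789]
tool_rot: [[-0.05, 0.999, 0.001], [0.999, 0.05, -0.0], [-0.0, 0.001, -1.0]]
ft_force: [-1.0, -0.7, -0.4]
grip_width: 0.0002
```

```bash
python3 - <<'E'
from h import *
s=observe(); print(s['position'],s['ft_force'],s['time_s'])
d=viewer.get_image('wrist'); cv2.imwrite('pics/w13.png',d['pixels'])
for n in ('scene','side'):
    d=viewer.get_image(n); cv2.imwrite(f'pics/{n}_end.png',d['pixels'])
E
```

```text
[ 0.55034973 -0.08830708  0.1788628 ] [-1.02821142 -0.68066221 -0.38210436] 23.15
```

View pics/w13.png

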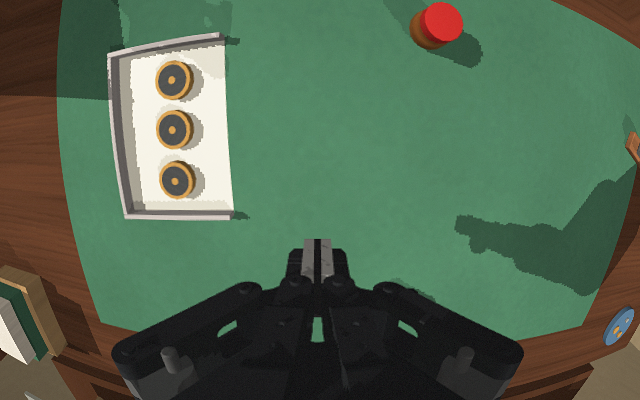

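View pics/side_end.png

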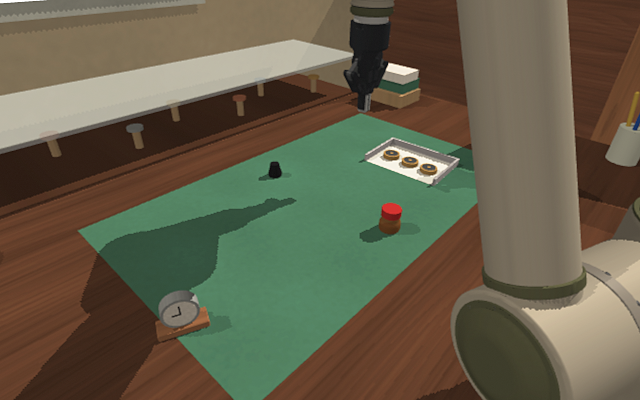

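View pics/scene_end.png

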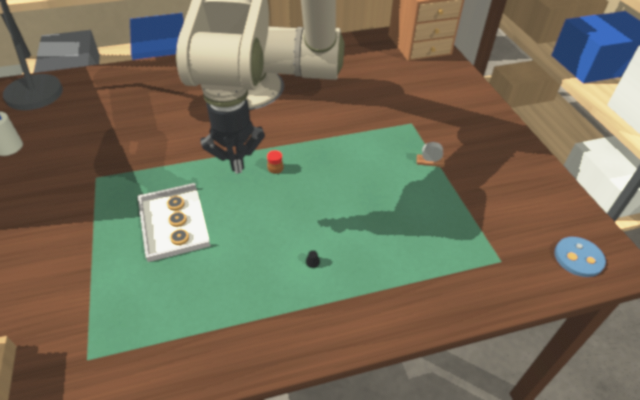

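All three cases lie flat inside the tray, at wrist pixels (174,80), (174,130) and (177,181). Each is well clear of the open edge at about column 230. The jar, loupe and clock are at the same pixels as before. I'll do a quick numeric check and then hand in.

```bash
python3 - <<'E'
from h import *
d=viewer.get_image('wrist')
for p in ((174,80),(173,130),(176,181)): print('case',fray(d,*p,.012)[:2])
print('edge',fray(d,225,50,0)[:2],fray(d,233,209,0)[:2])
s=viewer.get_image('side'); hsv=cv2.cvtColor(s['pixels'],cv2.COLOR_BGR2HSV).astype(int);H,S,V=[hsv[...,i] for i in range(3)]
for q,c,_ in blobs(((H<5)|(H>174))&(S>180)&(V>100),30): print('cap',c)
env.close_job()
E
```

```text
case [ 0.45178713 -0.23816574]
case [ 0.50342072 -0.23943314]
case [ 0.55781386 -0.2388781 ]
edge [ 0.42209684 -0.18766166] [ 0.59022617 -0.17849097]
cap [390.94604317 211.24820144]
the job is handed in; nothing more can be done
```

All three brass cases are in the catch tray, and I handed the job in at about 23 s of the 64 s allowed. I pushed each one flat along the bench with the back of the shut fingers, one at a time, with no pinching or lifting.

- **Cases:** The last wrist picture puts their centres at y of about -0.238 to -0.239 m. The open edge is at y of about -0.178 to -0.188 m, so every rim is about 30 mm inside it.
- **Loupe, jar and clock:** All three look unmoved in the last pictures. I measured only the jar's red cap, which is within 0.3 px of its starting position in the side view.
- **Forces:** The wrist force read up to about 5 to 6 N at moments during the pushes on cases 2 and 3, well under the 120 N limit. I read it only at the end of each move.
- **At hand-in:** The arm was about 0.17 m above the bench, touching nothing. No check failed or disagreed with another.

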